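# Gauge a jack strip and show its contacts to the inspection camera

### The arm

A 7-joint arm with a two-finger parallel gripper is mounted at the origin on the work surface. World frame = base frame: x ahead of the robot, y to its left, z up, the work surface at z = 0. Lengths are in mm, angles in rad, forces in N, time in s.
With the tool pointing down it reaches from about 400 to 850 mm from the base axis. Payload 4.5 kg.
Tool frame: the origin (TCP) lies between the finger pads; the fingertips stand 17 mm ahead of it and the grasp point (between the pads) lies 2 mm behind it (arm.tcp_to_tips is the distance from the TCP to the fingertips, in mm); z points along the fingers, y is the line along which they close (so a half turn about z gives the same grasp; the last joint's range is limited). The gripper opens to 88 mm and grips with 3 to 60 N. Pads are 18 mm wide; open, the fingers measure 123 mm over their backs; the gripper's body (75 mm by 187 mm) begins 45 mm behind the grasp point.
Start: joints at [-1.124, 0.689, -0.195, 1.565, 0.157, 0.902, -0.215], TCP at [250.718, 572.531, 255.743] pointing down, gripper open.
Joint ranges: [-3.01, 3.01], [-0.46, 2.08], [-1.47, 1.51], [0.13, 2.56], [-1, 4.14], [0.04, 2.09], [-2.66, 2.66]. Speed limits (rad/s): [2.57, 2.57, 3.14, 3.14, 3.14, 3.14, 3.14].

### API

Orientations are given as a unit quaternion [x, y, z, w].
In Python, from workcell import get_state, viewer, sign_off, arm gives the robot as it stands.
- The arm moves only by the shell command python3 -m handwheel 'ROWS' [FORCE]. ROWS is JSON, a list of rows, each an object with "dr": the turn, a rotation vector about the tool's x, y, z scaled (see below), a list of three; "travel": the shift along the tool's x, y, z scaled (see below), a list of three; "hand": the opening in per cent of the stroke, from 0 (shut) to 100 (fully open). In form: [{"dr": [rx, ry, rz], "travel": [dx, dy, dz], "hand": hand}, ...]. A call has 1 to 10 rows; each row shifts and turns the commanded pose from where the row before left it, along the tool's axes as they then stand; what a row does not reach is not made up. The controller multiplies each number of a shift by 0.1 m and each number of a turn by 30 degrees. A row lasts 1/12 s, in which the tool goes at most 41.7 mm and 7.16 degrees, less where a joint would pass 70% of its speed; a pose out of reach is approached as far as the arm can. A call with a number of a shift or a turn outside -1 to 1 is refused whole. A call with a gripper value outside its range is refused whole. The fingers move at their own pace and stop on an object; FORCE is the grip in N (left out, the last holds). Time passes only in rows, so rows that do not move let the fingers close. It gives the time, the measured TCP pose, the force, the opening and the grip force at its end, in the units of the state.
- get_state(): the state, without advancing time (a new reading comes with each control period).
- viewer.read_camera(name): name is "scene" or "top"; returns (picture, depth): 384x512x3 uint8, red, green, blue; 384x512 float32, mm along the optical axis (not along the pixel's ray), 0 where there is no reading.
- viewer.camera_params(name): a dict with "intrinsics" (3x3 intrinsics, pixels), "D" ([k1, k2, p1, p2, k3] as OpenCV has them; the pictures are not rectified), "view" (4x4, takes a point from world to camera coordinates). Camera axes: x right, y down, z forward; pixel columns grow to the right and rows downward; lengths in mm; the calibration is good to about 2 mm. A picture is of the moment at which its call begins. camera_params takes no time and is no camera call.
- sign_off(): hands the job in; it is judged then, once.
The state is a dict: "time_s": time; "qpos": joint angles; "joint_vel": joint speeds; "tau": joint torques, N m; "eef_pos": TCP position; "ee_rot": TCP orientation; "contact_force": force on the tool from outside, world axes, zero at the start; "moment": the same for the moment, N m; "gripper_width": finger opening in mm; "gripper_force": force on a finger pad.
Only numpy, scipy, OpenCV 4.12 (cv2) and the standard library are available. Lean on these libraries where they do the work, as an engineer would, in place of code of your own. Each camera call takes 0.05 s, during which the arm holds its last target. There are 200 camera calls.

### The job

First press the red knob of the height gauge down until its foot sits on the jack strip, keep it there for about a second, and let it spring back up. Then take the strip out of the gauge and hold it in the air for the inspection camera: its white contact end centred on the camera's focus point, the strip straight in line with the lens and pointing at it, jacks upward; finish while still holding it there, still. Leave the meter, notebook and phone where they are.

Things in the scene. Friction and masses are not known exactly. Their poses are not given: they have to be found in the camera images.
- strip_center (a point): Centre of the loose jack strip: a smooth black plastic bar 150 long x 24 wide x 22 mm high, 70 to 120 g. x runs along it towards its white contact end, y across, z up out of the top, which carries flush orange and red jacks and a steel landing pad under the gauge foot. It lies level in the gauge, its underside 40 mm above the table.
- strip_tip (a point): Centre of the strip's white end face with two brass contacts, 75 mm from strip_center along the strip's x.
- gauge_knob (a point): Centre of the flat top of the red gauge knob, 32 mm across, 215 mm above the table when up, on an upright sprung rod through a fixed blue arm (top 152 mm high) that comes from a blue column 165 mm high. The rod's foot is a steel disc 14 mm across, its underside 123 mm below the knob's top: 30 mm above the strip when up. x points to the column, z up.
- gauge_foot (a joint): Gauge reading: how far the knob and foot have gone down, m. 0 up, 0.030 when the foot stands on the strip, 0.045 at the end stop with no strip. The spring returns it; it takes about 3 N to start and about 7 N at the strip. There is no latch.
- gauge: Height gauge, fixed. Origin on the table under the strip's nominal centre, x to the column, z up. Base 200 x 80 x 10 mm. Two lips rise 5 mm above the strip's underside beside it (x 20 to 70 mm, 2 mm play a side); end stop at x = 79 mm, column from 101 mm, arm from 42 mm. Way out is towards -x: lift the strip 8 to 15 mm (the raised foot is 30 mm above it), draw it back 50 mm or more, then raise it.
- focus (a point): The camera's focus point: a point in the free air, 90 mm straight in front of the lens face on its optical axis, 150 to 210 mm above the table. x points from it to the lens (20 degrees upwards, level part along the stand's heading), y level to the left, z square to both. The strip's contact end belongs here, the strip's x along this x and the strip's z along this z.
- lens (a point): Centre of the front face of the camera's lens: a black barrel 32 mm across with an orange ring, on a white 55 x 44 x 44 mm camera looking 20 degrees down from a pole. Same axes as focus.
- camera_stand: The camera's stand, fixed to the table: steel base 100 x 130 x 12 mm centred 265 mm along x from the origin, and an upright pole 332 mm high at x = 275 mm. Origin on the table; the focus point is above x = 70 mm; x towards the pole.
- strip: The same jack strip; origin in the middle of its underside, axes as strip_center. It lies on a 20 mm wide anvil; its last 37 mm, away from the gauge column, hang free. Grasp it from above across its 24 mm width, about 35 mm from its centre towards that free end: clear of the gauge's arm and knob, whose axis is 50 mm from the centre the other way.
- meter: Orange multimeter lying flat, 150 x 75 x 34 mm (43 mm over its dial), origin at its underside. To be left alone.
- notebook: Blue notebook, 200 x 140 x 11 mm, origin at its underside. To be left alone.
- phone: Black phone, 150 x 74 x 11 mm, origin at its underside. To be left alone.
Mind the look-alikes: they are no part of the job. Of the things that look like the strip, the smallest one is meant. What is shaped like the gauge but brown is not meant.

How it is judged (in metres and radians):
On the way, in this order (a step that is already met when the one before it is completed fails the run):
1. the gauge foot is pressed onto the strip lying in the gauge (reading 28.5 to 33 mm, where 30 is contact) for 0.4 s (value of joint gauge_foot between 0.0285 and 0.033 m and distance of strip_center from where it was at the start of the episode below 0.02 m), for 0.4 s.
2. the gauge has sprung back up and the strip is out of it, in the grip (value of joint gauge_foot below 0.004 m and distance of strip_center from where it was at the start of the episode above 0.06 m and contact force between strip and gauge below 0.1 N and contact force between strip and the fingers above 1 N), for 0.2 s.
At the end, for the whole second after the job is handed in: The strip is held by the fingers alone, in the air and still (under 30 mm/s), its contact end within 18 mm of the focus point, pointing at the lens within 12.5 degrees, jacks upward within 14 degrees of square; it touches neither gauge, camera nor meter, and the gauge is back up within 4 mm (distance between strip_tip and focus below 0.018 m and x of strip_center in the frame of focus below -0.05 m and angle between the x axis of strip_center and the x axis of focus, either way round below 0.22 rad and angle between the z axis of strip_center and the z axis of focus, either way round below 0.25 rad and angle between strip_center's own z axis and vertical below 1 rad and height (world z) of strip_center above 0.08 m and contact force between strip and the fingers above 1 N and contact force between strip and gauge below 0.1 N and contact force between strip and camera_stand below 0.1 N and contact force between strip and meter below 0.1 N and linear speed of strip below 0.03 m/s and value of joint gauge_foot below 0.004 m); the arm keeps its last pose, push and grip.
It fails at once if the multimeter is moved by more than 30 mm (distance of meter from where it was at the start of the episode above 0.03 m).
It fails at once if the notebook is moved by more than 30 mm (distance of notebook from where it was at the start of the episode above 0.03 m).
It fails at once if the phone is moved by more than 30 mm (distance of phone from where it was at the start of the episode above 0.03 m).
It also fails if it takes over 56 s, if anything falls off the work surface, if the arm or the gripper's body presses on something with over 40 N, if the wrist force passes 120 N, or if a joint passes its speed limit or range.

## Working session

There is one attempt and no reset: what is moved stays moved. The work goes in short steps, Python scripts to look and compute and a shell command to move; the robot and the scene stay as the last step left them, time stands still between calls to the robot, and variables do not carry over. Pictures are saved under pics/ and viewed, at most 10 in all, crops included, and the job is handed in when it is done.

```bash
mkdir -p pics; ls
cat > h.py <<'E'
import numpy as np, cv2
from scipy.spatial.transform import Rotation as R
from workcell import get_state, viewer, sign_off, arm
def grab(n):
    im,d=viewer.read_camera(n); np.savez(f'pics/{n}.npz',im=im,d=d); return im,d
def pts(n,d):
    p=viewer.camera_params(n);K=np.array(p['intrinsics']);D=np.array(p['D']);V=np.array(p['view'])
    v,u=np.mgrid[:384,:512]
    xy=cv2.undistortPoints(np.stack([u,v],-1).reshape(-1,1,2).astype(np.float32),K,D).reshape(384,512,2)
    c=np.dstack([xy[...,0]*d,xy[...,1]*d,d])
    W=(c-V[:3,3])@V[:3,:3]
    W[d==0]=np.nan
    return W
E
python3 - <<'E'
from h import *
for n in('scene','top'):
    im,d=grab(n); b=cv2.resize(im,(800,600),interpolation=cv2.INTER_CUBIC)
    cv2.imwrite(f'pics/{n}0.png',b[...,::-1]); print(n,np.linalg.inv(np.array(viewer.camera_params(n)['view'])).round(2).tolist())
s=get_state();print(s)
E
```

```text
pics
scene [[-0.54, 0.65, -0.53, 1152.4], [0.84, 0.42, -0.35, 444.13], [-0.01, -0.63, -0.77, 1127.41], [0.0, 0.0, 0.0, 1.0]]
top [[-0.02, -1.0, 0.05, 430.39], [-1.0, 0.02, -0.02, 19.57], [0.02, -0.05, -1.0, 1525.14], [0.0, 0.0, 0.0, 1.0]]
{'time_s': 0.1, 'qpos': array([-1.12421303,  0.68986654, -0.19453496,  1.56622623,  0.15731121,
        0.90245471, -0.2150649 ]), 'joint_vel': array([ 0.00017446, -0.00160133, -0.00109315, -0.0007452 ,  0.00113357,
        0.00203567,  0.00048943]), 'tau': array([-3.88059460e-03, -5.28496385e+01, -1.27167284e+00, -1.53834683e+01,
       -5.25644724e-02,  1.99900445e-03,  4.39202825e-05]), 'eef_pos': array([250.54807614, 572.01758226, 255.0151969 ]), 'ee_rot': array([ 2.04866697e-01,  9.78789572e-01, -7.74063458e-04, -1.05819203e-04]), 'contact_force': array([-0.46218624, -0.36734528,  0.24039926]), 'moment': array([ 0.01118572, -0.00875893, -0.00304295]), 'gripper_force': 0.0, 'gripper_width': 88.0663725155806}
```

View pics/scene0.png

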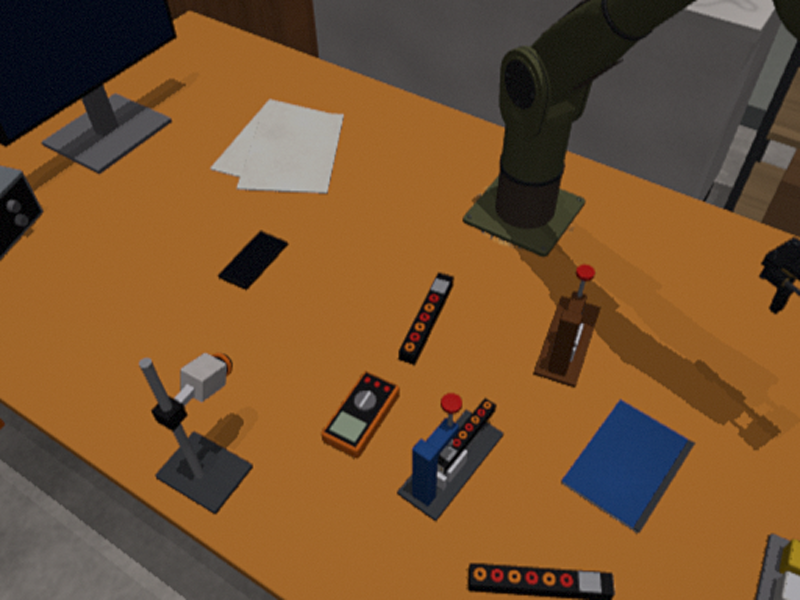

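View pics/top0.png

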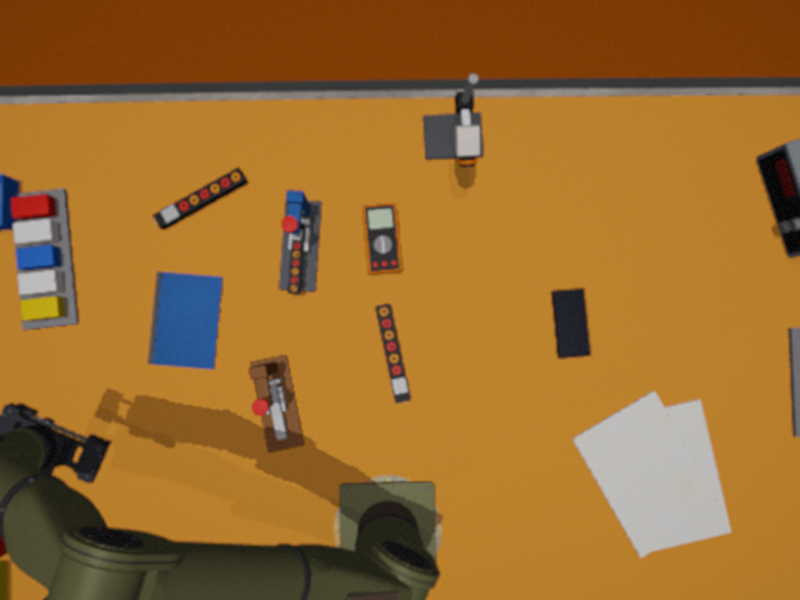

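The scene view shows the blue gauge with the small strip in it (knob at 451,403; free end at 488,405) and the camera on its stand (body at 203,377, orange lens ring on its right). In the top view the knob is at (289,224), the strip runs from about (297,232) to (296,292), and the stand base is near (453,137). Next I'll measure these from depth.

```bash
cat > m.py <<'E'
from h import *
P=[];C=[];src=[]
for k,n in enumerate(('scene','top')):
    z=np.load(f'pics/{n}.npz'); W=pts(n,z['d']); P.append(W.reshape(-1,3));C.append(z['im'].reshape(-1,3));src.append(np.full(384*512,k))
    v,u=np.mgrid[:384,:512]
P=np.vstack(P);C=np.vstack(C).astype(int);src=np.hstack(src)
h=cv2.cvtColor(C.astype(np.uint8)[None],cv2.COLOR_RGB2HSV)[0].astype(int)
def rect(m,name):
    for k in(0,1):
        q=P[m&(src==k)]
        if len(q)<5: print(name,k,len(q));continue
        r=cv2.minAreaRect(q[:,:2].astype(np.float32)); print(name,'st'[k],len(q),'c',np.round(r[0],1),'sz',np.round(r[1],1),'ang',round(r[2],1),'z med',np.median(q[:,2]).round(1),'mean',q.mean(0).round(1))
x,y,z=P.T
W=np.load('pics/top.npz')
Wt=pts('top',W['d'])
for nm,(a,b) in dict(knob=(289,224),strip=(296,270),base=(315,250),stand=(440,137),cam=(468,140),meter=(383,240)).items(): print(nm,Wt[int(b/1.5625),int(a/1.5625)].round(0))
g=Wt[int(255/1.5625),int(305/1.5625)]
near=np.hypot(x-g[0],y-g[1])<160
rect(near&(z>200)&(z<230),'knob')
rect(near&(z>54)&(z<70)&(h[:,2]<256),'strip62')
rect(near&(z>5)&(z<15),'base10')
rect(near&(z>158)&(z<172),'column')
s=Wt[int(137/1.5625),int(440/1.5625)]
ns=np.hypot(x-s[0],y-s[1])<200
rect(ns&(z>6)&(z<18),'sbase')
rect(ns&(z>318),'poletop')
rect(ns&(z>190)&(h[:,1]<60)&(h[:,2]>110),'cambody')
rect(ns&(z>150)&(h[:,1]>150)&(h[:,0]<20)&(h[:,2]>120),'ring')
E
python3 m.py
```

```text
knob [636. 182. 214.]
strip [563. 186.  65.]
base [609. 151.   9.]
stand [ 855. -128.   20.]
cam [ 790. -161.  225.]
meter [626.   0.  39.]
knob s 150 c [636.6 182.3] sz [30.7 29.9] ang 75.6 z med 214.9 mean [638.  182.7 214.9]
knob t 93 c [635.8 179.7] sz [29.3 30. ] ang 3.9 z med 214.8 mean [636.1 179.9 214.7]
strip62 s 528 c [612.  187.1] sz [ 31.5 201.2] ang 84.3 z med 62.7 mean [598.1 188.1  62.5]
strip62 t 303 c [609.9 182.2] sz [ 27.3 194.3] ang 83.1 z med 61.8 mean [581.2 184.6  61.9]
base10 s 1197 c [598.6 182.4] sz [303.3 293.3] ang 6.1 z med 10.1 mean [625.6 190.8   9.8]
base10 t 1005 c [599.1 179.8] sz [311.  296.7] ang 12.3 z med 8.0 mean [599.7 179.6   8.6]
column s 165 c [674.1 177.5] sz [34.2 77. ] ang 89.5 z med 165.1 mean [696.2 177.8 164.8]
column t 91 c [686.2 177.3] sz [34.7 50.5] ang 82.0 z med 164.2 mean [697.9 175.3 164.4]
sbase s 1675 c [ 809.4 -130.8] sz [271.7 389.7] ang 5.0 z med 12.2 mean [ 858.  -147.4   12.1]
sbase t 884 c [ 802.4 -118.1] sz [384.1 291.7] ang 87.1 z med 10.3 mean [ 844.8 -133.4   10.6]
poletop s 73 c [ 868.9 -156.9] sz [14.9 17.6] ang 6.8 z med 330.8 mean [ 869.8 -155.4  328.8]
poletop t 32 c [ 868.2 -158.6] sz [14.4 14. ] ang 87.1 z med 330.9 mean [ 867.2 -159.2  329.7]
cambody s 395 c [ 819.2 -158. ] sz [112.6  43.6] ang 4.9 z med 224.2 mean [ 805.2 -159.   232.1]
cambody t 375 c [ 819.9 -160.6] sz [115.2  42.5] ang 2.4 z med 222.6 mean [ 802.1 -161.1  228.6]
ring s 40 c [ 811.5 -159. ] sz [135.   33.3] ang 2.3 z med 206.0 mean [ 771.7 -158.7  213.4]
ring t 38 c [ 809.  -161.1] sz [121.5  35.9] ang 2.9 z med 205.0 mean [ 772.5 -165.8  206. ]
```

```bash
cat >> m.py <<'E'
print('---')
gray=(h[:,1]<90)
dark=(C.max(1)<90)
orange_tab=(h[:,0]>8)&(h[:,0]<22)&(h[:,1]>150)
rect(near&(z>57)&(z<68)&(x<625)&~orange_tab&(np.abs(y-185)<35),'strip<625')
rect(near&(z>5)&(z<16)&gray&(np.abs(y-178)<70)&(np.abs(x-610)<125),'gbase')
rect(ns&(z>8)&(z<17)&gray,'sbase')
rect(ns&(z>190)&(z<275)&(h[:,1]<60)&(h[:,2]>110)&(x<825),'cambody')
r=ns&(z>150)&(z<260)&(x<800)&(h[:,1]>150)&(h[:,0]<20)&(h[:,2]>120)
print(np.c_[P[r&(src==0)].round(0)].tolist())
# lines: strip edges direction by PCA
for nm,m in dict(strip=near&(z>57)&(z<66)&(x<625)&(np.abs(y-185)<22)).items():
    for k in(0,1):
        q=P[m&(src==k)][:,:2]; c=q.mean(0);u=np.linalg.svd(q-c)[2][0]; u*=np.sign(u[0]); print(nm,c.round(1),np.degrees(np.arctan2(u[1],u[0])).round(1),'x range',q[:,0].min().round(1),q[:,0].max().round(1))
E
python3 m.py | sed -n '/---/,$p'
```

```text
---
strip<625 s 236 c [569.8 188.7] sz [ 25.  108.9] ang 85.0 z med 62.8 mean [573.9 190.   62.9]
strip<625 t 185 c [568.7 186.5] sz [ 24.6 110.1] ang 85.7 z med 62.0 mean [569.9 186.2  62.2]
gbase s 891 c [622.9 183.6] sz [ 79.9 199.3] ang 84.9 z med 10.9 mean [631.7 199.1  10.8]
gbase t 555 c [621.3 182. ] sz [ 77.6 194.6] ang 85.0 z med 10.5 mean [604.  175.9  10.5]
sbase s 1452 c [ 860.4 -156.6] sz [ 97.5 131.3] ang 2.8 z med 12.4 mean [ 862.4 -150.4   12.4]
sbase t 477 c [ 858.6 -158.1] sz [ 97.2 124.6] ang 2.9 z med 12.4 mean [ 858.4 -138.6   12.3]
cambody s 304 c [ 794.1 -159.3] sz [61.2 43.9] ang 1.7 z med 224.8 mean [ 792.1 -159.3  224.5]
cambody t 299 c [ 793.1 -161.5] sz [61.9 42.4] ang 0.8 z med 223.2 mean [ 789.8 -161.3  222.7]
[[753.0, -176.0, 204.0], [752.0, -174.0, 204.0], [751.0, -170.0, 206.0], [751.0, -167.0, 208.0], [751.0, -163.0, 211.0], [748.0, -163.0, 208.0], [745.0, -164.0, 204.0], [755.0, -178.0, 201.0], [755.0, -174.0, 204.0], [755.0, -169.0, 208.0], [753.0, -169.0, 205.0], [753.0, -165.0, 208.0], [751.0, -164.0, 207.0], [750.0, -161.0, 208.0], [749.0, -160.0, 207.0], [754.0, -161.0, 208.0], [753.0, -158.0, 209.0], [752.0, -156.0, 209.0], [749.0, -156.0, 205.0], [754.0, -155.0, 208.0], [751.0, -154.0, 206.0], [750.0, -153.0, 205.0], [744.0, -154.0, 197.0], [754.0, -152.0, 206.0], [752.0, -151.0, 205.0], [749.0, -151.0, 201.0], [753.0, -151.0, 201.0], [751.0, -149.0, 202.0], [754.0, -150.0, 199.0], [753.0, -147.0, 201.0], [756.0, -145.0, 202.0], [753.0, -145.0, 198.0], [757.0, -145.0, 199.0]]
strip [568.3 189.5] -3.2 x range 510.8 624.4
strip [568.2 186.9] -4.9 x range 513.9 623.2
```

```bash
cat >> h.py <<'E'
def goal(p,Rg):
    "remaining move to TCP p (mm), orientation Rg: in tool axes, row units"
    s=get_state();Rc=R.from_quat(s['ee_rot']);
    return 'travel',(Rc.inv().apply(np.array(p)-s['eef_pos'])/100).round(3),'dr',(np.degrees((Rc.inv()*Rg).as_rotvec())/30).round(3),'| t',round(s['time_s'],2),'p',s['eef_pos'].round(1),'F',s['contact_force'].round(1),'w',round(s['gripper_width'],1),'gf',round(s['gripper_force'],1)
def toolrot(heading,pitch):
    "tool with x opposite to strip x (heading, pitch up, deg), z opposite to strip z"
    a,b=np.radians([heading,pitch]); X=np.array([np.cos(a)*np.cos(b),np.sin(a)*np.cos(b),np.sin(b)]);Y=np.array([-np.sin(a),np.cos(a),0]);Z=np.cross(X,Y)
    return R.from_matrix(np.c_[-X,Y,-Z]),X,Y,Z
E
cat >> m.py <<'E'
b=np.radians(20)
for k in(0,1):
    q=P[ns&(z>205)&(z<275)&(h[:,1]<60)&(h[:,2]>110)&(x<815)&(src==k)]
    o=-np.sin(b)*q[:,0]+np.cos(b)*q[:,2]
    top=np.median(o[o>np.percentile(o,40)]); axis=top-22
    print('axis z at lens x=748:',((axis+np.sin(b)*748.2)/np.cos(b)).round(1),np.percentile(o,[10,30,50,70,90]).round(1))
E
python3 m.py|tail -2; python3 -m handwheel '[{"dr":[0,0,-0.207],"travel":[0,0,-0.15],"hand":0},{"dr":[0,0,-0.207],"travel":[0,0,-0.15],"hand":0},{"dr":[0,0,-0.207],"travel":[0,0,-0.1],"hand":0},{"dr":[0,0,0],"travel":[0,0,0],"hand":0},{"dr":[0,0,0],"travel":[0,0,0],"hand":0}]' 20
python3 -c "
from h import *
print(*goal([636.3,181,265],toolrot(-5,0)[0]))"
```

```text
axis z at lens x=748: 187.3 [-60.9 -59.5 -58.7 -57.9 -56.9]
axis z at lens x=748: 186.7 [-63.8 -61.2 -59.9 -58.5 -56.1]
time_s: 0.52
eef_pos: [250.8, 572.4, 295.6]
ee_rot: [0.045, 0.999, 0.0, -0.0]
contact_force: [0.0, 0.5, -0.8]
gripper_width: 56.9
gripper_force: 0.0
travel [-4.194 -3.549  0.304] dr [ 0.001 -0.001 -0.007] | t 0.52 p [250.8 572.4 295.6] F [ 0.   0.5 -0.8] w 56.9 gf 0.0
```

```bash
python3 -m handwheel '[{"dr":[0,0,0],"travel":[-0.15,-0.13,0],"hand":0},{"dr":[0,0,0],"travel":[-0.3,-0.25,0],"hand":0},{"dr":[0,0,0],"travel":[-0.3,-0.25,0],"hand":0},{"dr":[0,0,0],"travel":[-0.3,-0.25,0],"hand":0},{"dr":[0,0,0],"travel":[-0.3,-0.25,0],"hand":0},{"dr":[0,0,0],"travel":[-0.3,-0.25,0],"hand":0},{"dr":[0,0,0],"travel":[-0.3,-0.25,0],"hand":0},{"dr":[0,0,0],"travel":[-0.3,-0.25,0],"hand":0},{"dr":[0,0,0],"travel":[-0.3,-0.25,0],"hand":0},{"dr":[0,0,0],"travel":[-0.3,-0.25,0],"hand":0}]'
python3 -m handwheel '[{"dr":[0,0,0],"travel":[-0.3,-0.25,0],"hand":0},{"dr":[0,0,0],"travel":[-0.3,-0.25,0],"hand":0},{"dr":[0,0,0],"travel":[-0.3,-0.25,0],"hand":0},{"dr":[0,0,0],"travel":[-0.25,-0.25,0],"hand":0},{"dr":[0,0,0],"travel":[-0.15,-0.12,0],"hand":0},{"dr":[0,0,0],"travel":[0,0,0],"hand":0},{"dr":[0,0,0],"travel":[0,0,0],"hand":0}]'
python3 -c "
from h import *
print(*goal([636.3,181,265],toolrot(-5,0)[0]))"
```

```text
time_s: 1.35
eef_pos: [514.4, 308.5, 294.5]
ee_rot: [0.045, 0.999, -0.001, -0.001]
contact_force: [0.4, 0.1, 0.1]
gripper_width: 0.2
gripper_force: 0.0
time_s: 1.93
eef_pos: [633.4, 186.1, 294.1]
ee_rot: [0.046, 0.999, -0.001, -0.001]
contact_force: [0.1, 0.6, 0.4]
gripper_width: 0.3
gripper_force: 0.0
travel [-0.034 -0.048  0.29 ] dr [-0.002 -0.004 -0.01 ] | t 1.93 p [633.4 186.1 294.1] F [0.1 0.6 0.4] w 0.3 gf 0.0
```

```bash
python3 -m handwheel '[{"dr":[0,0,0],"travel":[-0.035,-0.05,0.14],"hand":0},{"dr":[0,0,0],"travel":[0,0,0.2],"hand":0},{"dr":[0,0,0],"travel":[0,0,0.2],"hand":0},{"dr":[0,0,0],"travel":[0,0,0],"hand":0},{"dr":[0,0,0],"travel":[0,0,0],"hand":0}]'
python3 - <<'E'
from h import *
print(*goal([636.3,181,202],toolrot(-5,0)[0]))
im,d=grab('scene'); cv2.imwrite('pics/s1.png',cv2.resize(im[210:350,220:420],(800,560),interpolation=cv2.INTER_CUBIC)[...,::-1])
E
```

```text
time_s: 2.35
eef_pos: [634.7, 183.8, 240.7]
ee_rot: [0.043, 0.999, -0.0, -0.002]
contact_force: [1.4, 1.0, 0.2]
gripper_width: 0.5
gripper_force: 0.0
travel [-0.02  -0.026  0.387] dr [-0.001 -0.007  0.003] | t 2.35 p [634.7 183.8 240.7] F [1.4 1.  0.2] w 0.5 gf 0.0
```

View pics/s1.png

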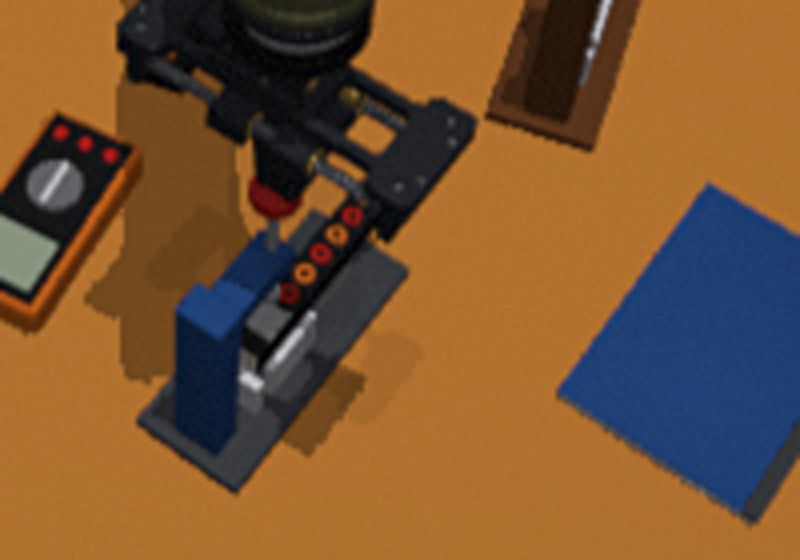

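The closed fingertips (about 270,185 in the crop) are centred just above the red knob, and the strip's white end is next to the column. Next I press.

```bash
python3 -m handwheel '[{"dr":[0,0,0],"travel":[-0.02,-0.025,0.06],"hand":0},{"dr":[0,0,0],"travel":[0,0,0.06],"hand":0},{"dr":[0,0,0],"travel":[0,0,0.06],"hand":0},{"dr":[0,0,0],"travel":[0,0,0.06],"hand":0},{"dr":[0,0,0],"travel":[0,0,0.06],"hand":0},{"dr":[0,0,0],"travel":[0,0,0.05],"hand":0},{"dr":[0,0,0],"travel":[0,0,0],"hand":0},{"dr":[0,0,0],"travel":[0,0,0],"hand":0}]'
python3 -c "
from h import *
print(*goal([636.3,181,202],toolrot(-5,0)[0]))"
```

```text
time_s: 3.07
eef_pos: [639.3, 179.9, 207.1]
ee_rot: [0.044, 0.999, 0.001, 0.001]
contact_force: [3.5, 1.3, 5.9]
gripper_width: 0.6
gripper_force: 2.6
travel [0.031 0.008 0.051] dr [ 0.002  0.004 -0.001] | t 3.07 p [639.3 179.9 207.1] F [3.5 1.3 5.9] w 0.6 gf 2.6
```

```bash
python3 -m handwheel '[{"dr":[0,0,0],"travel":[0.015,0,0.03],"hand":0},{"dr":[0,0,0],"travel":[0.01,0,0.025],"hand":0},{"dr":[0,0,0],"travel":[0,0,0],"hand":0},{"dr":[0,0,0],"travel":[0,0,0],"hand":0}]'
python3 -m handwheel '[{"dr":[0,0,0],"travel":[0,0,0.02],"hand":0},{"dr":[0,0,0],"travel":[0,0,0],"hand":0},{"dr":[0,0,0],"travel":[0,0,0],"hand":0}]'
```

```text
time_s: 3.4
eef_pos: [638.2, 179.9, 202.7]
ee_rot: [0.044, 0.999, 0.001, 0.003]
contact_force: [5.1, 0.2, 6.5]
gripper_width: 0.4
gripper_force: 3.1
time_s: 3.65
eef_pos: [638.3, 179.9, 202.4]
ee_rot: [0.044, 0.999, 0.001, 0.003]
contact_force: [1.5, -2.0, 16.5]
gripper_width: 0.4
gripper_force: 8.0
```

The force has risen well above the spring's 7 N, so the foot is on the strip. I'll hold for about a second, then release.

```bash
Z='x'; python3 -m handwheel '[{"dr":[0,0,0],"travel":[0,0,0],"hand":0},{"dr":[0,0,0],"travel":[0,0,0],"hand":0},{"dr":[0,0,0],"travel":[0,0,0],"hand":0},{"dr":[0,0,0],"travel":[0,0,0],"hand":0},{"dr":[0,0,0],"travel":[0,0,0],"hand":0},{"dr":[0,0,0],"travel":[0,0,0],"hand":0},{"dr":[0,0,0],"travel":[0,0,0],"hand":0},{"dr":[0,0,0],"travel":[0,0,0],"hand":0},{"dr":[0,0,0],"travel":[0,0,0],"hand":0},{"dr":[0,0,0],"travel":[0,0,0],"hand":0}]'
python3 -m handwheel '[{"dr":[0,0,0],"travel":[0,0,-0.1],"hand":0},{"dr":[0,0,0],"travel":[0,0,-0.1],"hand":0},{"dr":[0,0,0],"travel":[0,0,-0.15],"hand":0},{"dr":[0,0,0],"travel":[0,0,-0.2],"hand":0},{"dr":[0,0,0],"travel":[0,0,-0.2],"hand":0},{"dr":[0,0,0],"travel":[0,0,0],"hand":0},{"dr":[0,0,0],"travel":[0,0,0],"hand":0}]'
python3 - <<'E'
from h import *
T,X,Y,Z=toolrot(-5,0)
c=np.array([586.8,186.5,51])-37*X
print(c,*goal(c+[0,0,80],T))
im,d=grab('scene'); W=pts('scene',d)
h=cv2.cvtColor(im,cv2.COLOR_RGB2HSV); m=(W[...,2]>195)&(W[...,2]<225)&(np.hypot(W[...,0]-636,W[...,1]-181)<25)&(h[...,1]>150)
print('knob',m.sum(),np.median(W[m],0).round(1))
m=(W[...,2]>57)&(W[...,2]<68)&(W[...,0]<620)&(np.abs(W[...,1]-188)<20)
r=cv2.minAreaRect(W[m][:,:2].astype(np.float32));print(r)
E
```

```text
time_s: 4.48
eef_pos: [638.3, 180.0, 202.4]
ee_rot: [0.044, 0.999, 0.001, 0.003]
contact_force: [1.6, -1.0, 16.1]
gripper_width: 0.2
gripper_force: 8.0
time_s: 5.07
eef_pos: [635.2, 179.7, 274.3]
ee_rot: [0.044, 0.999, -0.0, -0.0]
contact_force: [-0.5, 0.4, 0.2]
gripper_width: 0.7
gripper_force: 0.0
[549.94079617 189.72476248  51.        ] travel [0.857 0.025 1.434] dr [-0.001 -0.002 -0.   ] | t 5.07 p [635.2 179.7 274.3] F [-0.5  0.4  0.2] w 0.7 gf 0.0
knob 150 [638.2 182.6 215.6]
((-45.32086181640625, 191.4178466796875), (1329.1563720703125, 38.622798919677734), 0.28928908705711365)
```

```bash
python3 -m handwheel '[{"dr":[0,0,0],"travel":[0.2,0,0],"hand":65},{"dr":[0,0,0],"travel":[0.33,0,0],"hand":65},{"dr":[0,0,0],"travel":[0.33,0.025,0],"hand":65},{"dr":[0,0,0],"travel":[0,0,0.2],"hand":65},{"dr":[0,0,0],"travel":[0,0,0.3],"hand":65},{"dr":[0,0,0],"travel":[0,0,0.3],"hand":65},{"dr":[0,0,0],"travel":[0,0,0.3],"hand":65},{"dr":[0,0,0],"travel":[0,0,0.24],"hand":65},{"dr":[0,0,0],"travel":[0,0,0.1],"hand":65},{"dr":[0,0,0],"travel":[0,0,0],"hand":65}]'
python3 - <<'E'
from h import *
T,X,Y,Z=toolrot(-5,0)
c=np.array([586.8,186.5,49])-37*X
print(*goal(c,T))
im,d=grab('scene'); cv2.imwrite('pics/s2.png',cv2.resize(im[210:350,220:420],(800,560),interpolation=cv2.INTER_CUBIC)[...,::-1])
E
```

```text
time_s: 5.95
eef_pos: [547.7, 188.7, 126.9]
ee_rot: [0.044, 0.999, -0.002, -0.003]
contact_force: [-0.6, -0.0, 1.0]
gripper_width: 57.1
gripper_force: 0.0
travel [-0.026  0.015  0.779] dr [-0.007 -0.013  0.   ] | t 5.95 p [547.7 188.7 126.9] F [-0.6 -0.   1. ] w 57.1 gf 0.0
```

View pics/s2.png

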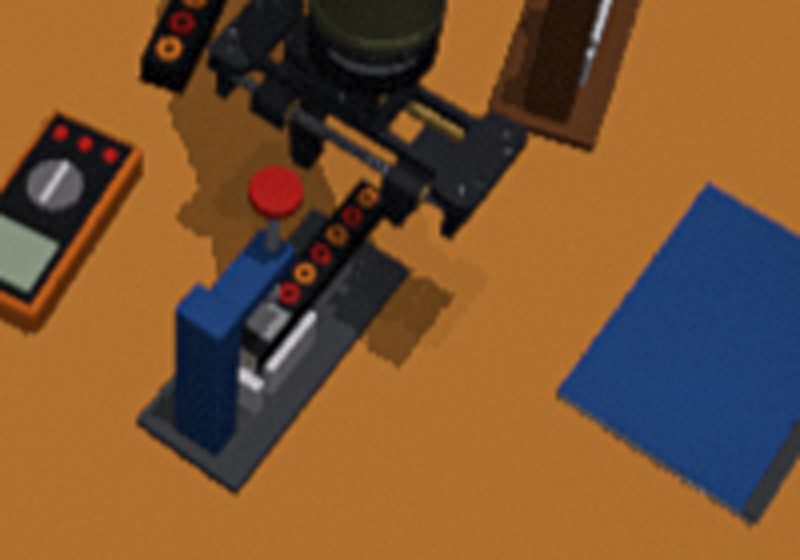

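The knob is back up at (275,190), and the open fingers (about 305,145 and 405,195) straddle the strip's free end with room on both sides. Next I descend and grip.

```bash
python3 -m handwheel '[{"dr":[0,0,0],"travel":[-0.025,0.015,0.15],"hand":65},{"dr":[0,0,0],"travel":[0,0,0.2],"hand":65},{"dr":[0,0,0],"travel":[0,0,0.2],"hand":65},{"dr":[0,0,0],"travel":[0,0,0.15],"hand":65},{"dr":[0,0,0],"travel":[0,0,0.08],"hand":65},{"dr":[0,0,0],"travel":[0,0,0],"hand":65},{"dr":[0,0,0],"travel":[0,0,0],"hand":65}]'
python3 -c "
from h import *
T,X,Y,Z=toolrot(-5,0)
print(*goal(np.array([586.8,186.5,49])-37*X,T))"
python3 -m handwheel '[{"dr":[0,0,0],"travel":[0,0,0],"hand":20},{"dr":[0,0,0],"travel":[0,0,0],"hand":20},{"dr":[0,0,0],"travel":[0,0,0],"hand":20},{"dr":[0,0,0],"travel":[0,0,0],"hand":20},{"dr":[0,0,0],"travel":[0,0,0],"hand":20},{"dr":[0,0,0],"travel":[0,0,0],"hand":20}]' 40
```

```text
time_s: 6.58
eef_pos: [553.6, 191.4, 53.2]
ee_rot: [0.044, 0.999, 0.0, 0.001]
contact_force: [0.4, -0.2, 0.3]
gripper_width: 57.1
gripper_force: 0.0
travel [ 0.035 -0.02   0.042] dr [ 0.001  0.002 -0.001] | t 6.58 p [553.6 191.4  53.2] F [ 0.4 -0.2  0.3] w 57.1 gf 0.0
time_s: 7.08
eef_pos: [553.0, 188.1, 52.6]
ee_rot: [0.045, 0.999, -0.002, -0.0]
contact_force: [-0.3, -5.1, 4.9]
gripper_width: 23.6
gripper_force: 40.0
```

```bash
python3 -m handwheel '[{"dr":[0,0,0],"travel":[0,0,-0.04],"hand":20},{"dr":[0,0,0],"travel":[0,0,-0.04],"hand":20},{"dr":[0,0,0],"travel":[0,0,-0.04],"hand":20},{"dr":[0,0,0],"travel":[0,0,0],"hand":20},{"dr":[0,0,0],"travel":[0,0,0],"hand":20}]'
python3 - <<'E'
from h import *
T,X,Y,Z=toolrot(-5,0)
print(*goal([553,188,64],T))
im,d=grab('scene'); cv2.imwrite('pics/s3.png',cv2.resize(im[210:350,220:420],(800,560),interpolation=cv2.INTER_CUBIC)[...,::-1])
E
```

```text
time_s: 7.5
eef_pos: [553.4, 192.5, 64.8]
ee_rot: [0.043, 0.999, 0.001, 0.001]
contact_force: [-0.5, -0.2, -1.1]
gripper_width: 23.6
gripper_force: 40.0
travel [-0.    -0.045  0.008] dr [0.004 0.002 0.001] | t 7.5 p [553.4 192.5  64.8] F [-0.5 -0.2 -1.1] w 23.6 gf 40.0
```

View pics/s3.png

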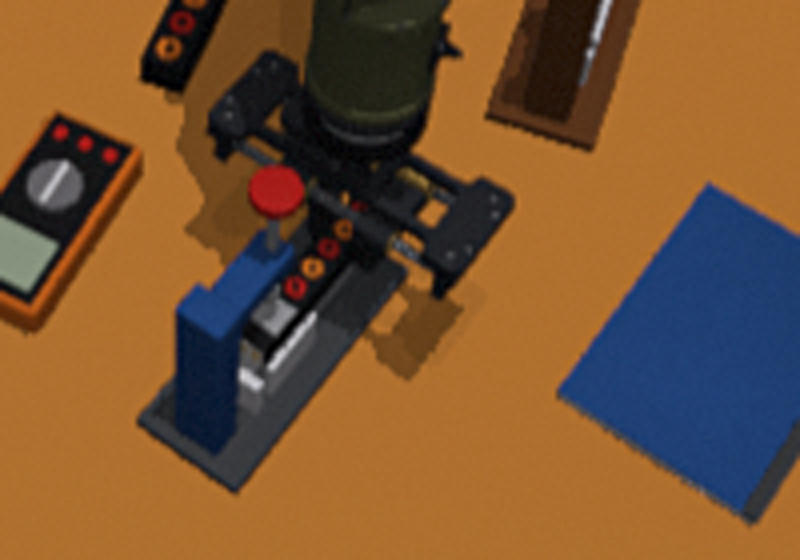

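The strip is lifted and level in the grip, with the white end at (270,310) below the raised foot. Before drawing back I'll check the brown gauge's extent and work out the route.

Run:
```python
from h import *
d=np.load('pics/top.npz')['d'];W=pts('top',d)
q=W[210:300,150:200].reshape(-1,3)
for lo,hi in((15,60),(60,130),(130,240)):
    k=q[(q[:,2]>lo)&(q[:,2]<hi)]; print(lo,len(k),k.min(0).round(),k.max(0).round())
T,X,Y,Z=toolrot(2.5,20)
f=np.array([663.7,-166.6,156.])
tip0=75+37-3.5 # rough tcp->tip
print(f-tip0*X-2*Z, *goal(f-tip0*X-2*Z,T))
```

```text
15 374 [178. 182.  15.] [373. 291.  59.]
60 29 [346. 231.  60.] [369. 264. 127.]
130 342 [278. 224. 132.] [369. 269. 222.]
[ 562.52378002 -171.01744916  117.01142921] travel [-0.408 -3.61  -0.53 ] dr [-0.04  -0.664 -0.247] | t 7.55 p [553.2 192.2  64.6] F [ 0.5  0.3 -1. ] w 23.4 gf 40.0
```

```bash
python3 -m handwheel '[{"dr":[0,0,0],"travel":[0.05,0,0],"hand":20},{"dr":[0,0,0],"travel":[0.1,0,0],"hand":20},{"dr":[0,0,0],"travel":[0.15,0,0],"hand":20},{"dr":[0,0,0],"travel":[0.15,0,0],"hand":20},{"dr":[0,0,0],"travel":[0.1,0,0],"hand":20},{"dr":[0,0,0],"travel":[0.08,0,0],"hand":20},{"dr":[0,0,0],"travel":[0,0,0],"hand":20},{"dr":[0,0,0],"travel":[0,0,0],"hand":20}]'
```

```text
time_s: 8.22
eef_pos: [490.2, 196.9, 64.2]
ee_rot: [0.043, 0.999, 0.0, 0.0]
contact_force: [0.3, 0.1, -1.4]
gripper_width: 23.2
gripper_force: 40.0
```

```bash
python3 -m handwheel '[{"dr":[0,0,0],"travel":[0,0,-0.1],"hand":20},{"dr":[0,0,0],"travel":[0,0,-0.25],"hand":20},{"dr":[0,0,0],"travel":[0,0,-0.3],"hand":20},{"dr":[0,0,0],"travel":[0,0,-0.3],"hand":20},{"dr":[0,0,0],"travel":[0,0,-0.25],"hand":20},{"dr":[0,0,0],"travel":[0,-0.1,-0.1],"hand":20},{"dr":[0,0,0],"travel":[0,-0.25,0],"hand":20},{"dr":[0,0,0],"travel":[0,-0.3,0],"hand":20},{"dr":[0,0,0],"travel":[0,-0.3,0],"hand":20},{"dr":[0,0,0],"travel":[0,-0.3,0],"hand":20}]'
python3 -m handwheel '[{"dr":[0,0,0],"travel":[0,-0.3,0],"hand":20},{"dr":[0,0,0],"travel":[0,-0.3,0],"hand":20},{"dr":[0,0,0],"travel":[0,-0.3,0],"hand":20},{"dr":[0,0,0],"travel":[0,-0.3,0],"hand":20},{"dr":[0,0,0],"travel":[0,-0.3,0],"hand":20},{"dr":[0,0,0],"travel":[0,-0.25,0],"hand":20},{"dr":[0,0,0],"travel":[0,-0.25,0],"hand":20},{"dr":[0,0,0],"travel":[0,-0.2,0],"hand":20},{"dr":[0,0,0],"travel":[0,0,0],"hand":20},{"dr":[0,0,0],"travel":[0,0,0],"hand":20}]'
python3 - <<'E'
from h import *
T,X,Y,Z=toolrot(2.5,20)
f=np.array([663.7,-166.6,156.])
print(*goal(f-108.5*X-2*Z,T))
E
```

```text
time_s: 9.05
eef_pos: [479.0, 69.7, 194.1]
ee_rot: [0.044, 0.999, -0.0, -0.0]
contact_force: [-0.7, 0.2, -0.6]
gripper_width: 23.5
gripper_force: 40.0
time_s: 9.88
eef_pos: [459.2, -149.1, 193.9]
ee_rot: [0.046, 0.999, -0.0, -0.0]
contact_force: [-0.2, 0.1, 0.2]
gripper_width: 23.9
gripper_force: 40.0
travel [-1.05  -0.123  0.768] dr [-0.046 -0.667 -0.256] | t 9.88 p [ 459.2 -149.1  193.9] F [-0.2  0.1  0.2] w 23.9 gf 40.0
```

```bash
python3 -m handwheel '[{"dr":[-0.01,-0.11,-0.04],"travel":[0,0,0],"hand":20},{"dr":[-0.01,-0.167,-0.064],"travel":[0,0,0],"hand":20},{"dr":[-0.01,-0.167,-0.064],"travel":[0,0,0],"hand":20},{"dr":[-0.01,-0.14,-0.055],"travel":[0,0,0],"hand":20},{"dr":[0,-0.083,-0.03],"travel":[0,0,0],"hand":20},{"dr":[0,0,0],"travel":[0,0,0],"hand":20},{"dr":[0,0,0],"travel":[0,0,0],"hand":20}]'
python3 - <<'E'
from h import *
T,X,Y,Z=toolrot(2.5,20)
f=np.array([663.7,-166.6,156.])
print(*goal(f-108.5*X-2*Z,T))
E
```

```text
time_s: 10.47
eef_pos: [463.0, -152.4, 196.4]
ee_rot: [-0.007, 0.991, -0.005, 0.137]
contact_force: [-0.6, -0.8, -1.6]
gripper_width: 23.6
gripper_force: 40.0
travel [-0.739 -0.189  1.036] dr [-0.04  -0.142 -0.049] | t 10.47 p [ 463.  -152.4  196.4] F [-0.6 -0.8 -1.6] w 23.6 gf 40.0
```

```bash
python3 -m handwheel '[{"dr":[-0.01,-0.05,-0.02],"travel":[-0.1,-0.03,0.14],"hand":20},{"dr":[-0.01,-0.05,-0.02],"travel":[-0.15,-0.05,0.22],"hand":20},{"dr":[0,-0.03,-0.01],"travel":[-0.15,-0.05,0.22],"hand":20},{"dr":[0,0,0],"travel":[-0.12,-0.03,0.2],"hand":20},{"dr":[0,0,0],"travel":[-0.05,-0.01,0.1],"hand":20},{"dr":[0,0,0],"travel":[0,0,0],"hand":20},{"dr":[0,0,0],"travel":[0,0,0],"hand":20},{"dr":[0,0,0],"travel":[0,0,0],"hand":20}]'
cat > v.py <<'E'
from h import *
import sys
T,X,Y,Z=toolrot(2.5,20)
f=np.array([663.7,-166.6,156.])
s=get_state();Rc=R.from_quat(s['ee_rot']);M=Rc.as_matrix()
print(*goal(f-108.5*X-2*Z,T))
im,d=grab('scene'); cv2.imwrite(f'pics/{sys.argv[1]}.png',cv2.resize(im[190:330,80:280],(800,560),interpolation=cv2.INTER_CUBIC)[...,::-1])
im2,d2=grab('top')
h=cv2.cvtColor(im,cv2.COLOR_RGB2HSV)
for n,I,dd in(('scene',im,d),('top',im2,d2)):
    W=pts(n,dd); 
    q=(W-s['eef_pos'])@M   # tool frame
    m=(q[...,0]<-25)&(q[...,0]>-150)&(np.abs(q[...,1])<25)&(q[...,2]>-25)&(q[...,2]<30)
    Q=q[m]; print(n,len(Q))
    if len(Q)<30: continue
    t=Q[Q[:,2]<np.median(Q[:,2])+6]
    r=cv2.minAreaRect(t[:,:2].astype(np.float32)); pl=np.polyfit(t[:,0],t[:,2],1)
    print(' tool-frame rect',np.round(r[0],1),np.round(r[1],1),round(r[2],1),'tip x',np.percentile(t[:,0],[0,1]).round(1),'top z',np.median(t[:,2]).round(1),'pitch',np.degrees(np.arctan(pl[0])).round(1))
    e=t[t[:,0]<t[:,0].min()+12]; tip=np.array([np.percentile(t[:,0],1),(e[:,1].min()+e[:,1].max())/2,np.polyval(pl,t[:,0].min())+11])
    print(' tip world',(s['eef_pos']+M@tip).round(1))
E
python3 v.py s4
```

```text
time_s: 11.13
eef_pos: [510.0, -163.6, 153.5]
ee_rot: [-0.013, 0.989, -0.005, 0.146]
contact_force: [0.1, -0.7, -0.6]
gripper_width: 23.6
gripper_force: 40.0
travel [-0.396 -0.081  0.501] dr [-0.038 -0.108 -0.027] | t 11.13 p [ 510.  -163.6  153.5] F [ 0.1 -0.7 -0.6] w 23.6 gf 40.0
scene 325
 tool-frame rect [-68.2   3. ] [86.2 26.8] 0.8 tip x [-111.4 -110.4] top z -9.3 pitch -0.5
 tip world [ 616.3 -158.8  182.8]
top 230
 tool-frame rect [-68.1   2.2] [84.6 22.6] 0.8 tip x [-110.4 -109.6] top z -9.2 pitch 0.4
 tip world [ 615.2 -159.   183.6]
```

View pics/s4.png

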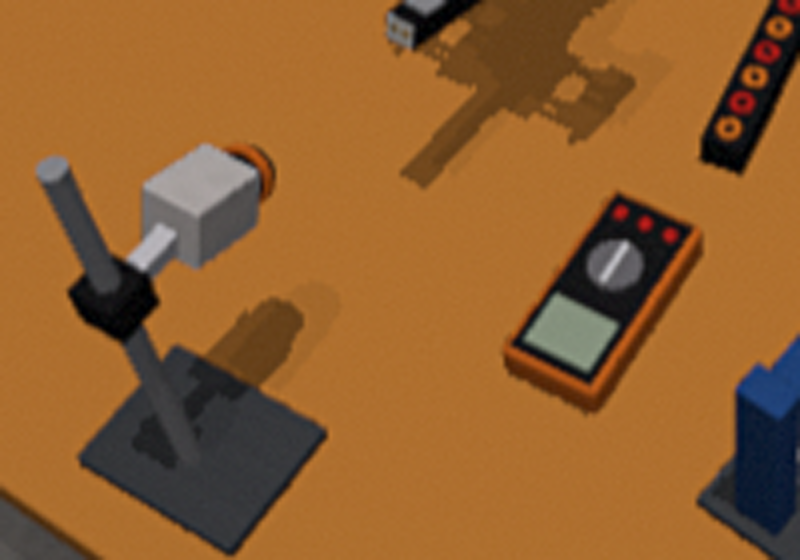

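The strip is still straight in the grip, with its white end at (400,30), pointing toward the lens at (260,170). Both views put the tip 110 mm ahead of the TCP. Next is the last stretch.

```bash
python3 -m handwheel '[{"dr":[-0.02,-0.05,-0.01],"travel":[-0.07,-0.02,0.08],"hand":20},{"dr":[-0.02,-0.06,-0.01],"travel":[-0.1,-0.03,0.13],"hand":20},{"dr":[0,0,0],"travel":[-0.1,-0.03,0.13],"hand":20},{"dr":[0,0,0],"travel":[-0.08,-0.02,0.1],"hand":20},{"dr":[0,0,0],"travel":[-0.03,0,0.05],"hand":20},{"dr":[0,0,0],"travel":[0,0,0],"hand":20},{"dr":[0,0,0],"travel":[0,0,0],"hand":20},{"dr":[0,0,0],"travel":[0,0,0],"hand":20},{"dr":[0,0,0],"travel":[0,0,0],"hand":20},{"dr":[0,0,0],"travel":[0,0,0],"hand":20}]'
python3 v.py s5
```

```text
time_s: 12.07
eef_pos: [562.3, -172.2, 119.7]
ee_rot: [-0.02, 0.984, 0.004, 0.174]
contact_force: [-0.1, -0.3, -0.3]
gripper_width: 23.5
gripper_force: 40.0
travel [0.006 0.011 0.027] dr [ 0.001  0.003 -0.006] | t 12.07 p [ 562.3 -172.2  119.7] F [-0.1 -0.3 -0.3] w 23.5 gf 40.0
scene 325
 tool-frame rect [-67.7   2.9] [85.5 26.9] 1.3 tip x [-110.6 -110.2] top z -9.2 pitch -0.6
 tip world [ 666.5 -166.5  155.2]
top 223
 tool-frame rect [-67.9   1.7] [85.8 23.1] 0.5 tip x [-110.8 -110.1] top z -8.7 pitch -0.4
 tip world [ 666.3 -166.6  155.3]
```

View pics/s5.png

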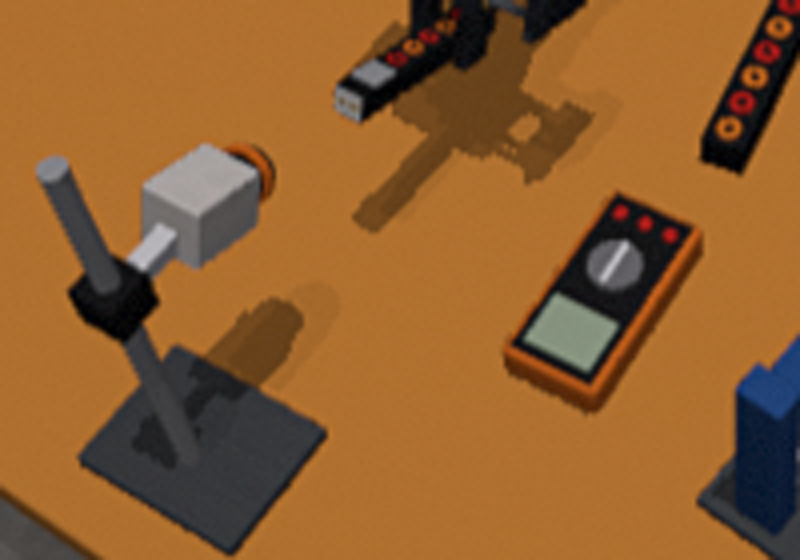

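```bash
python3 -m handwheel '[{"dr":[0,0,0],"travel":[0.02,0,0],"hand":20},{"dr":[0,0,0],"travel":[0,0,0],"hand":20},{"dr":[0,0,0],"travel":[0,0,0],"hand":20},{"dr":[0,0,0],"travel":[0,0,0],"hand":20},{"dr":[0,0,0],"travel":[0,0,0],"hand":20},{"dr":[0,0,0],"travel":[0,0,0],"hand":20}]'
```

```text
time_s: 12.67
eef_pos: [560.8, -172.3, 118.7]
ee_rot: [-0.02, 0.984, 0.005, 0.174]
contact_force: [-0.5, 0.4, -1.0]
gripper_width: 24.0
gripper_force: 40.0
```

The white contact end at (348,105) points up the lens axis towards the ring at (262,172), jacks upward. Both cameras agree, so I'm handing in.

```bash
python3 -c "
from workcell import sign_off
print(sign_off())"
```

```text
the job is handed in; nothing more can be done
None
```

The job is handed in with no verdict returned: I pressed the gauge onto the strip for about a second and it sprang back up, and the strip is now held still with its contact end about 2 mm from my estimate of the focus point, in line with the lens to about 1–2 degrees, jacks up.

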